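# Switch on the guarded outlet of a bench power station

## Robot

A 6-joint arm with a two-finger parallel gripper is mounted at the origin on the work surface; the furniture and walls round the work are solid. World frame = base frame: x ahead of the robot, y to its left, z up, the work surface at z = 0. Lengths are in m, angles in rad, forces in N, time in s.
With the tool pointing down it reaches from about 0.325 to 0.9 m from the base axis. Payload 6.1 kg.
Tool frame: the origin (TCP) lies midway between the tips of the shut fingers; the grasp point (between the pads) lies 19 mm behind it; z points along the fingers, y is the line along which they close (so a half turn about z gives the same grasp; the last joint's range is limited). The gripper opens to 85 mm and grips with 20 to 120 N. Pads are 22 mm wide; open, the fingers measure 114 mm over their backs; the gripper's body (76 mm by 85 mm) begins 54 mm behind the grasp point. The pads swing forward as they close: fully open they stand 13 mm farther back than shut.
Start: joints at [-1.251, 0.22, 1.526, -0, 1.395, -0.126], TCP at [0.269, -0.564, 0.231] pointing down, gripper open.
Joint ranges: [-2.98, 2.98], [-0.91, 2.08], [0.09, 2.57], [-1.24, 4.39], [0.2, 2.65], [-2.68, 2.68]. Speed limits (rad/s): [2.57, 2.57, 3.01, 3.14, 3.14, 3.14].

## Interface

Orientations are given as [roll, pitch, yaw] about the fixed x, y, z axes, in that order (R = Rz(yaw) Ry(pitch) Rx(roll)).
In Python, from plant import movep, move_l, set_joints, gripper_to, hold, inverse_kinematics, observe, get_image, get_calibration, Unreachable, job_done gives the robot as it stands. Calls block until the motion is done:
- movep(position, orientation): joint-space move of the TCP to a pose.
- move_l(position, feed=0.15, rotation=None, max_force=None): straight line of the TCP; rotation=None keeps the orientation; feed is the mean speed in m/s. With max_force (N) it stops when the force on the tool has changed by that much, and returns True; else False.
- set_joints(angles): joint-space move.
- gripper_to(opening, f_grip=None): finger opening in m; f_grip is the grip in N (None keeps the last); returns when the fingers have stopped.
- hold(seconds).
- inverse_kinematics(position, orientation): joint angles nearest the present ones, or None.
- observe(): the state.
- get_image(name): name is "scene" or "top"; returns (picture, depth): 420x560x3 uint8, red, green, blue; 420x560 float32, m along the optical axis (not along the pixel's ray), 0 where there is no reading.
- get_calibration(name): a dict with "intrinsics" (3x3 intrinsics, pixels), "world_from_camera" (4x4, takes a point from camera to world coordinates). Camera axes: x right, y down, z forward; pixel columns grow to the right and rows downward; lengths in m; the calibration is good to about 2 mm. A picture is of the moment at which its call begins. get_calibration takes no time and is no camera call.
A pose or a line that the arm cannot do raises Unreachable and nothing moves.
- job_done(): hands the job in; it is judged then, once.
The state is a dict: "time_s": time; "q": joint angles; "joint_velocities": joint speeds; "joint_torque": joint torques, N m; "eef_pos": TCP position; "tcp_rot": TCP orientation; "ft_force": force on the tool from outside, world axes, zero at the start; "torque": the same for the moment, N m; "opening": finger opening in m; "grasp_force": force on a finger pad.
Only numpy, scipy, OpenCV 4.12 (cv2) and the standard library are available. Lean on these libraries where they do the work, as an engineer would, in place of code of your own. Each camera call takes 0.05 s, during which the arm holds its last target. There are 200 camera calls.

## Task

Switch on the power unit with the round regulator knob: with a fingertip swing its hinged switch guard up and back until it stands open, push the toggle beneath over towards the rear, then tip the guard forward again so that it drops shut over the switch. Only touch and push, gently; do not pinch, grasp or lift anything, and leave the other two units' guards and switches and the things lying round about as they are.

Things in the scene. Friction and masses are not known exactly. Their poses are not given: they have to be found in the camera images.
- station: Dark steel carrier, fixed to the table, holding three outlet units side by side at 88 mm pitch. Origin on the table under the middle unit's toggle pivot; x to its rear (away from the robot), y left, z up. It spans x -0.106 to +0.069, y -0.143 to +0.143; end cheeks reach z 0.053, the rear flange 0.057; a plug inlet (z below 0.05) sticks out behind to x 0.084, near +y.
- regulator_unit: TARGET: the unit with one round black regulator knob (29 mm across, 20 mm tall) on its sloped front. Grey steel box, fixed, 84 mm wide; origin under the toggle's pivot, 10 mm above the table; x to its rear (away from the robot), y left, z up. Top panel at z 0.060 from x -0.045 to +0.060; the front strip slopes down to z 0.030 at x -0.100.
- regulator_unit_guard (a joint): Hinge of the target's switch guard, rad: 0 = shut on the panel; grows as its front lip swings up and back; stop at 1.66 (open, just past upright). No spring, light friction: below about 1.0 it falls shut by its weight (about 50 g), above that it falls open to the stop and stays there.
- regulator_unit_toggle (a joint): Target's toggle, rad: 0 = off (leaning 0.35 rad to the unit's front), 0.70 = on (leaning 0.35 rad to the rear). Off at the start. An over-centre spring snaps it over at mid travel (0.35) and it goes on to its stop by itself and stays; about 2 to 3 N at the tip.
- post_unit: Leave alone: the unit with two small round binding posts (15 mm across, 22 mm tall) side by side on its sloped front. Otherwise the same box, guard and toggle as the regulator unit, same origin and axes.
- post_unit_guard (a joint): Guard of that unit, same as the regulator unit's, rad: 0 = shut. Shut at the start.
- post_unit_toggle (a joint): Toggle of that unit, same as the regulator unit's, rad: 0 = off, 0.70 = on. On at the start.
- socket_unit: Leave alone: the unit with one flat round socket (46 mm across, 6 mm high) on its sloped front. Otherwise the same box, guard and toggle as the regulator unit, same origin and axes.
- socket_unit_guard (a joint): Guard of that unit, same as the regulator unit's, rad: 0 = shut. Shut at the start.
- socket_unit_toggle (a joint): Toggle of that unit, same as the regulator unit's, rad: 0 = off, 0.70 = on. Off at the start.
- regulator_unit_guard_lip (a point): Middle of the free front edge of the target guard's lip (46 mm wide, 3 mm thick), moving with the guard. The lip juts 14 mm forward and slightly up from the top of the guard's front wall. Shut: at unit x -0.046, z 0.105 (45 mm above the panel); the space in front of and below the lip is free.
- regulator_unit_hinge (a point): Middle of the target guard's hinge pin, at unit x +0.034, z 0.066, running along the unit's y. Guard: black plastic box open below, 46 mm wide, wall 3 mm, with front wall, two cheeks, and a roof with a 13 mm slot along it. Shut, its front wall is at unit x -0.032 and its roof's top at z 0.102, x -0.032 to +0.025.
- regulator_unit_roof (a point): Point on the outside of the target guard's roof, 5 mm behind its front edge, midway across, moving with the guard. Shut: faces up, at unit x -0.027, z 0.102. Guard open at the stop: the roof is upright and faces the rear, this point is at unit x 0.075, z 0.124; the lip, above it, then leans to the rear as far as x 0.081, z 0.143.
- regulator_unit_toggle_tip (a point): End of the target toggle's steel bat handle, 10 mm thick near the tip, moving with it. Pivot at unit x 0, y 0, z 0.062; the tip is 34 mm from it. Off: unit x -0.012, z 0.094; on: x +0.012, z 0.094. A nut round its foot, 21 mm across, stands 8 mm above the panel. With the guard open the toggle is free at front, sides and top.
- marker: White and black marker pen, 17 x 135 x 16 mm, lying on the table; bystander. Origin under its middle, long axis y.
- needle_file: Needle file with white handle, 12 x 179 x 12 mm, lying in front of the carrier; bystander. Origin under its middle, long axis y.
- side_cutters: Blue side cutters, 49 x 128 x 12 mm, lying on the table left of the carrier; bystander. Origin under the middle, long axis y.
- ink_bottle: Small brown dropper bottle, 33 mm across, 102 mm tall, standing left of the carrier near its front; bystander. Origin under its middle.
- masking_roll: Roll of masking tape lying flat, 104 mm across, 25 mm high; bystander. Origin under its middle.
- paint_pot: Low white lidded pot, 90 mm across, 32 mm high; bystander. Origin under its middle.

How it is judged:
On the way, in this order (a step that is already met when the one before it is completed fails the run):
1. the regulator unit's guard stands open, its toggle still off (value of joint regulator_unit_guard above 1.3 rad and value of joint regulator_unit_toggle below 0.2 rad), for 0.2 s.
2. the toggle is switched on with the guard open (value of joint regulator_unit_guard above 1 rad and value of joint regulator_unit_toggle above 0.6 rad), for 0.2 s.
At the end, for the whole second after the job is handed in: The regulator unit's toggle is on (joint above 0.6 rad) and its guard lies shut over it (below 0.06 rad) and at rest; the other units' guards are shut (below 0.06 rad) and their toggles as they were (post unit on, socket unit off); no loose bystander has moved 20 mm or more (value of joint each of regulator_unit_guard, post_unit_guard, socket_unit_guard below 0.06 rad and value of joint each of regulator_unit_toggle, post_unit_toggle above 0.6 rad and velocity of joint regulator_unit_guard below 0.1 rad/s and value of joint socket_unit_toggle below 0.1 rad and distance of each of marker, needle_file, ink_bottle, masking_roll, paint_pot from where it was at the start of the episode below 0.02 m); the robot touches nothing.
It fails at once if a neighbouring unit's guard is lifted (over 0.25 rad) or its toggle flipped (value of joint any of post_unit_guard, socket_unit_guard above 0.25 rad or value of joint post_unit_toggle below 0.35 rad or value of joint socket_unit_toggle above 0.35 rad).
It fails at once if the fingers press, or pinch, the regulator unit, its guard or its toggle with more than 20 N (contact force between the fingers and regulator_unit above 20 N).
It fails at once if a bystander is lifted, carried or pushed 20 mm or more (distance of any of marker, needle_file, ink_bottle, masking_roll, paint_pot from where it was at the start of the episode above 0.02 m).
It also fails if it takes over 51 s, if anything falls off the work surface, if the arm or the gripper's body presses on something with over 40 N, if the wrist force passes 120 N, or if a joint passes its speed limit or range.

## Working session

There is one attempt and no reset: what is moved stays moved. The work goes in short steps, each a Python script; the robot and the scene stay as the last script left them, time stands still between calls to the robot, and variables do not carry over. Pictures are saved under pics/ and viewed, at most 10 in all, crops included, and the job is handed in when it is done.

```bash
mkdir -p pics; ls; python3 - <<'E'
from plant import *
import cv2,numpy as np
for n in("scene","top"):
    p,d=get_image(n);cv2.imwrite(f"pics/{n}0.png",p[:,:,::-1]);np.savez(f"{n}0.npz",p=p,d=d)
    c=get_calibration(n);print(n,np.round(c["intrinsics"],1).tolist(),np.round(c["world_from_camera"],3).tolist(),(d>0).mean())
print(observe())
E
```

```text
pics
scene [[537.8, 0.0, 268.4], [0.0, 537.8, 212.4], [0.0, 0.0, 1.0]] [[-0.508, -0.451, 0.734, -0.48], [-0.861, 0.248, -0.444, 0.627], [0.018, -0.857, -0.514, 0.715], [0.0, 0.0, 0.0, 1.0]] 0.935029761904762
top [[524.6, 0.0, 291.7], [0.0, 524.6, 203.5], [0.0, 0.0, 1.0]] [[0.025, -0.985, 0.17, 0.187], [-1.0, -0.024, 0.009, 0.114], [-0.005, -0.17, -0.985, 1.323], [0.0, 0.0, 0.0, 1.0]] 0.9959651360544217
{'time_s': 0.1, 'q': array([-1.25110857e+00,  2.21134954e-01,  1.52750646e+00, -7.58602975e-06,
        1.39470935e+00, -1.26089360e-01]), 'joint_velocities': array([-0.00093993, -0.00321029, -0.00234111, -0.00146459, -0.00105085,
        0.00092273]), 'joint_torque': array([ 2.23910996e-03, -4.98239601e+01, -3.90549123e+01, -3.11067488e-04,
        5.62629401e-03, -3.11245583e-05]), 'eef_pos': array([ 0.26930037, -0.56339547,  0.23031111]), 'tcp_rot': array([-3.13984757e+00, -2.13683797e-04,  4.45778266e-01]), 'ft_force': array([ 0.37688754, -0.13899815, -0.36737329]), 'torque': array([-0.0341541 ,  0.0238686 , -0.02613847]), 'grasp_force': 0.0, 'opening': 0.08560684972604928}
```

View pics/scene0.png

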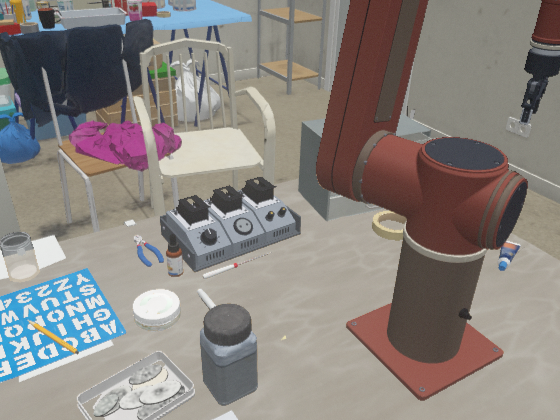

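View pics/top0.png

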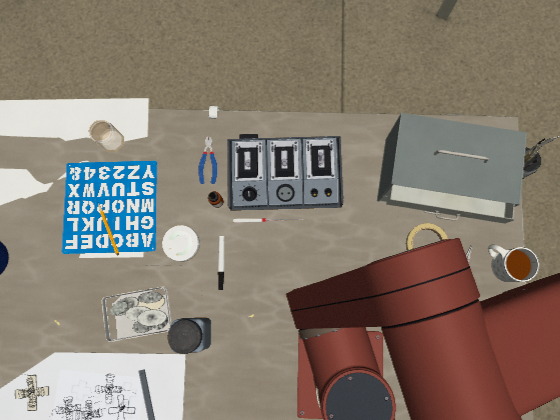

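The regulator unit is the left one: its knob is at scene (208,237) and top (250,193). The socket unit is in the middle and the post unit on the right. Next I locate the three guards from depth.

```bash
cat > loc.py <<'E'
from plant import *
import cv2,numpy as np
def cloud(n,d):
    c=get_calibration(n);K=c["intrinsics"];T=np.array(c["world_from_camera"])
    v,u=np.indices(d.shape)
    P=np.stack([(u-K[0][2])/K[0][0]*d,(v-K[1][2])/K[1][1]*d,d],-1)
    return P@T[:3,:3].T+T[:3,3]
E
python3 - <<'E'
from loc import *
for n,(u0,u1,v0,v1) in dict(top=(222,350,128,216),scene=(150,310,165,275)).items():
    d=np.load(n+"0.npz")["d"];W=cloud(n,d)
    z=W[...,2]; roi=np.zeros(z.shape,bool);roi[v0:v1,u0:u1]=1; roi&=d>0
    m=roi&(z>.100)&(z<.125)
    k,l,s,_=cv2.connectedComponentsWithStats(m.astype(np.uint8))
    print(n)
    for i in range(1,k):
        if s[i,4]<40: continue
        q=W[l==i]; r=cv2.minAreaRect(q[:,:2].astype(np.float32))
        print(s[i,4],np.round(q.mean(0),4),np.round(q.min(0),4),np.round(q.max(0),4),np.round(r[0],4),np.round(r[1],4),round(r[2],1))
    b=W[roi&(z>.045)&(z<.14)]; r=cv2.minAreaRect(b[:,:2].astype(np.float32));print("box",np.round(r[0],4),np.round(r[1],4),r[2],b[:,:2].min(0),b[:,:2].max(0))
    h,e=np.histogram(z[roi],np.arange(-.01,.13,.004));print([(round(a,3),int(c)) for a,c in zip(e,h) if c>30])
    # knob cap
# knob: top camera, region near slope
E
python3 -c "
import cv2
a=cv2.imread('pics/top0.png')[125:215,220:350];b=cv2.imread('pics/scene0.png')[165:275,150:310]
cv2.imwrite('pics/c1.png',cv2.resize(a,None,fx=5,fy=5,interpolation=2))"
```

```text
top
466 [0.4976 0.0599 0.1124] [0.4631 0.0349 0.1016] [0.5348 0.0833 0.1213] [0.4991 0.0596] [0.0714 0.0461] 3.0
474 [0.4891 0.2349 0.1123] [0.4542 0.2115 0.1001] [0.5266 0.2598 0.1221] [0.4901 0.2358] [0.0723 0.0461] 2.0
461 [0.4937 0.1473 0.1122] [0.4587 0.1245 0.1055] [0.5304 0.1717 0.1212] [0.4944 0.1481] [0.0715 0.0455] 1.4
box [0.4945 0.1475] [0.1849 0.2865] 2.8984620571136475 [3.95196332e-01 1.56137598e-04] [0.58293417 0.29347078]
[(np.float64(-0.006), 237), (np.float64(-0.002), 1270), (np.float64(0.002), 1219), (np.float64(0.006), 451), (np.float64(0.01), 239), (np.float64(0.014), 96), (np.float64(0.018), 45), (np.float64(0.022), 51), (np.float64(0.026), 44), (np.float64(0.03), 73), (np.float64(0.034), 95), (np.float64(0.038), 216), (np.float64(0.042), 346), (np.float64(0.046), 353), (np.float64(0.05), 507), (np.float64(0.054), 441), (np.float64(0.058), 397), (np.float64(0.062), 519), (np.float64(0.066), 1262), (np.float64(0.07), 1366), (np.float64(0.074), 367), (np.float64(0.078), 94), (np.float64(0.082), 61), (np.float64(0.106), 266), (np.float64(0.11), 753), (np.float64(0.
[... 576 characters left out ...]
51), (np.float64(0.014), 243), (np.float64(0.018), 228), (np.float64(0.022), 223), (np.float64(0.026), 223), (np.float64(0.03), 229), (np.float64(0.034), 235), (np.float64(0.038), 293), (np.float64(0.042), 467), (np.float64(0.046), 447), (np.float64(0.05), 494), (np.float64(0.054), 441), (np.float64(0.058), 376), (np.float64(0.062), 398), (np.float64(0.066), 538), (np.float64(0.07), 1018), (np.float64(0.074), 338), (np.float64(0.078), 219), (np.float64(0.082), 182), (np.float64(0.086), 181), (np.float64(0.09), 186), (np.float64(0.094), 177), (np.float64(0.098), 139), (np.float64(0.102), 131), (np.float64(0.106), 88), (np.float64(0.11), 385), (np.float64(0.114), 331), (np.float64(0.118), 46)]
```

View pics/c1.png

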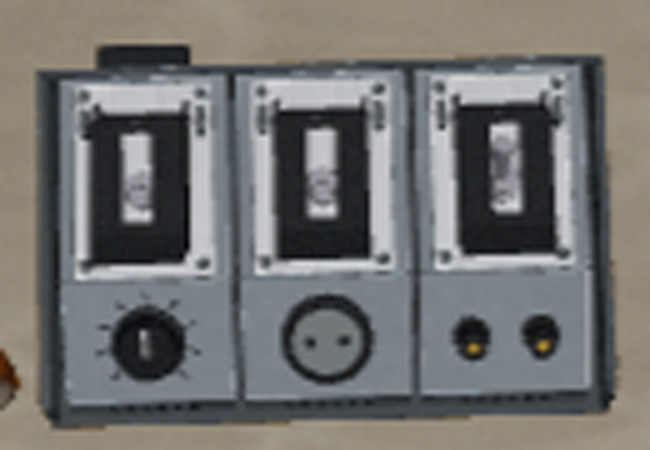

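The crop shows the regulator knob at lower left. All guards are shut and the target toggle leans to the front. The unit origin is at about (0.5006, 0.2358), yaw 0.05. The plan is to rotate the finger rigidly with the guard about its hinge, and I check the IK before moving.

```bash
cat > h.py <<'E'
from loc import *
O=np.array([.5006,.2358]);YAW=.05
c,s=np.cos(YAW),np.sin(YAW)
def pose(x,z,adeg,y=0.):      # TCP in unit coords; tool points a deg below horizontal, to the rear
    return [O[0]+c*x-s*y,O[1]+s*x+c*y,z+.010],[np.pi,np.radians(adeg)-np.pi/2,YAW]
def lift(th,gap=0.,ins=.008,a=None,y=-.002):  # tool along with guard at th deg
    a=min(th+28,90) if a is None else a
    t=np.radians(153.2-th);E=np.array([.034,.066])+.0882*np.array([np.cos(t),np.sin(t)])
    r=np.radians(a);d=np.array([np.cos(r),-np.sin(r)]);n=np.array([np.sin(r),np.cos(r)])
    p=E+ins*d-(.011+gap)*n
    return pose(*p,a,y)
E
python3 - <<'E'
from h import *
L=[("pre",lift(0,.012,-.06)),("in",lift(0,.005))]+[(t,lift(t)) for t in(0,15,30,45,60,72)]+[("tog",pose(-.04,.08,90)),("behind",pose(.11,.125,90)),("push",pose(.04,.125,90)),("hi",pose(-.05,.2,60))]
for n,(p,o) in L:
    q=inverse_kinematics(p,o);print(n,np.round(p,3),np.round(o,2),None if q is None else np.round(q,2))
W=cloud("top",np.load("top0.npz")["d"]);b=W[190:207,205:225];b=b[b[...,2]>.06];print(b.mean(0),b.min(0),b.max(0))
E
```

```text
pre [0.392 0.228 0.124] [ 3.14 -1.08  0.05] None
in [0.456 0.232 0.098] [ 3.14 -1.08  0.05] [ 0.64 -0.08  2.57  4.16  0.61 -2.2 ]
0 [0.458 0.232 0.102] [ 3.14 -1.08  0.05] [ 0.63 -0.1   2.57  4.18  0.6  -2.22]
15 [0.467 0.232 0.121] [ 3.14 -0.82  0.05] None
30 [0.481 0.233 0.137] [ 3.14 -0.56  0.05] [ 0.42 -0.24  2.27 -0.34  0.61  2.18]
45 [0.499 0.234 0.149] [ 3.14 -0.3   0.05] [ 0.35 -0.08  2.03 -0.11  0.91  1.92]
60 [0.519 0.235 0.156] [ 3.14 -0.03  0.05] [ 0.29  0.13  1.78 -0.01  1.2   1.82]
72 [0.537 0.236 0.155] [3.14 0.   0.05] [ 0.28  0.19  1.7  -0.    1.24  1.8 ]
tog [0.461 0.234 0.09 ] [3.14 0.   0.05] [ 0.32  0.11  1.93 -0.    1.1   1.84]
behind [0.61  0.241 0.135] [3.14 0.   0.05] [ 0.26  0.37  1.53 -0.    1.24  1.78]
push [0.541 0.238 0.135] [3.14 0.   0.05] [ 0.28  0.23  1.71 -0.    1.21  1.8 ]
hi [0.451 0.233 0.21 ] [ 3.14 -0.52  0.05] [ 0.45 -0.41  2.23 -0.26  0.84  2.1 ]
[0.41249611 0.31614034 0.0777296 ] [0.40030748 0.30204836 0.06003471] [0.43059922 0.33230021 0.10337633]
```

```bash
python3 - <<'E'
from h import *
for A in(45,50,55,60):
    for n,(p,o) in [("hi",pose(-.09,.2,A)),("pre",lift(0,.03,.014,A)),("in",lift(0,.005,.014,A)),(0,lift(0,0,.014,A)),(12,lift(12,0,.013,A)),(24,lift(24,0,.012,A))]:
        q=inverse_kinematics(p,o);print(A,n,np.round(p,3),None if q is None else np.round(q,2))
E
```

```text
45 hi [0.411 0.231 0.21 ] [ 0.61 -0.64  2.48 -0.63  0.7   2.5 ]
45 pre [0.437 0.231 0.077] None
45 in [0.455 0.231 0.095] None
45 0 [0.458 0.232 0.098] None
45 12 [0.467 0.232 0.114] None
45 24 [0.48  0.233 0.128] None
50 hi [0.411 0.231 0.21 ] [ 0.57 -0.6   2.42 -0.49  0.76  2.35]
50 pre [0.434 0.23  0.079] None
50 in [0.453 0.231 0.095] [ 0.5  -0.25  2.44 -0.77  0.42  2.65]
50 0 [0.457 0.232 0.098] [ 0.5  -0.25  2.43 -0.75  0.42  2.63]
50 12 [0.466 0.232 0.114] [ 0.48 -0.27  2.4  -0.68  0.44  2.55]
50 24 [0.478 0.233 0.128] [ 0.47 -0.27  2.37 -0.63  0.46  2.48]
55 hi [0.411 0.231 0.21 ] [ 0.54 -0.56  2.36 -0.37  0.82  2.24]
55 pre [0.431 0.23  0.081] [ 0.5  -0.26  2.43 -0.58  0.47  2.48]
55 in [0.451 0.231 0.095] [ 0.47 -0.24  2.39 -0.53  0.49  2.4 ]
55 0 [0.455 0.232 0.098] [ 0.47 -0.24  2.38 -0.52  0.49  2.39]
55 12 [0.464 0.232 0.114] [ 0.46 -0.25  2.35 -0.48  0.52  2.33]
55 24 [0.477 0.233 0.128] [ 0.44 -0.25  2.32 -0.44  0.54  2.28]
60 hi [0.411 0.231 0.21 ] [ 0.5  -0.51  2.3  -0.28  0.89  2.15]
60 pre [0.428 0.23  0.083] [ 0.47 -0.25  2.38 -0.4   0.56  2.29]
60 in [0.449 0.231 0.096] [ 0.45 -0.22  2.34 -0.37  0.57  2.23]
60 0 [0.454 0.231 0.098] [ 0.44 -0.22  2.33 -0.36  0.57  2.22]
60 12 [0.463 0.232 0.115] [ 0.43 -0.23  2.3  -0.33  0.61  2.18]
60 24 [0.475 0.233 0.128] [ 0.42 -0.22  2.26 -0.31  0.63  2.15]
```

```bash
python3 - <<'E'
from h import *
W=cloud("top",np.load("top0.npz")["d"]);b=W[112:222,376:530].reshape(-1,3);b=b[b[:,2]>.05];print("box",np.percentile(b,[1,50,99],axis=0).round(3))
A=57;Z=.36
q=np.array(inverse_kinematics(*pose(-.13,Z,A)));print(q.round(2))
gripper_to(0.0)
q0=q.copy();q0[0]=-1.25
set_joints(q0);print(observe()["eef_pos"]);set_joints(q)
movep(*lift(0,.008,-.05,A))
o=observe();print(o["time_s"],o["eef_pos"],o["opening"],o["ft_force"])
p,d=get_image("scene");cv2.imwrite("pics/s1.png",cv2.resize(p[120:300,120:380,::-1],None,fx=3,fy=3,interpolation=2))
E
```

```text
box [[ 0.36  -0.388  0.079]
 [ 0.468 -0.23   0.205]
 [ 0.58  -0.09   0.235]]
[ 0.59 -0.72  2.14 -0.3   1.22  2.14]
[ 0.12375834 -0.41813517  0.37007916]
6.1333 [0.41408267 0.22974445 0.14907622] -0.0003466724649193901 [0.06962942 0.78151107 0.63913021]
```

View pics/s1.png

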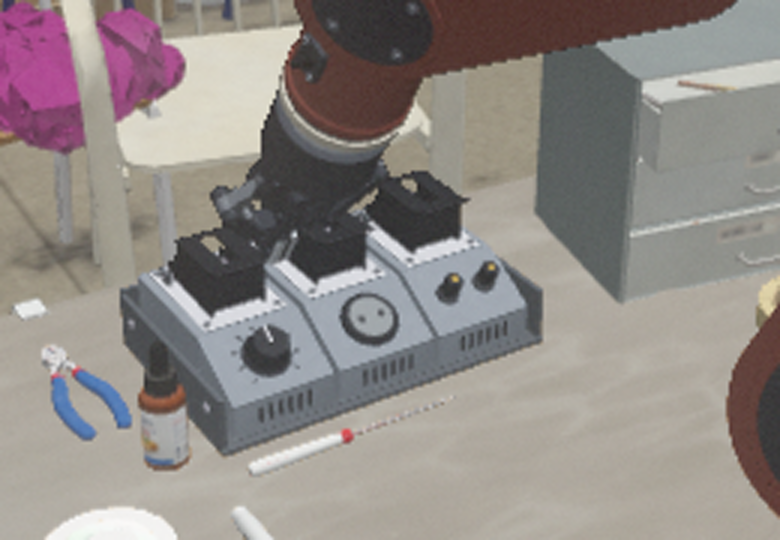

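```bash
python3 - <<'E'
from h import *
o=observe();print(o["eef_pos"],o["tcp_rot"],o["q"].round(3),pose(0,0,57)[1])
for n in("scene","top"):
    k=get_calibration(n);T=np.linalg.inv(k["world_from_camera"])
    for P in(o["eef_pos"],np.array([.414-.04,.23,.149+.06]),pose(-.046,.105,0)[0]):
        v=k["intrinsics"]@(T[:3,:3]@P+T[:3,3]);print(n,(v[:2]/v[2]).round(0))
p,d=get_image("top");cv2.imwrite("pics/t1.png",cv2.resize(p[100:300,180:400,::-1],None,fx=3,fy=3,interpolation=2))
E
```

```text
[0.4144711  0.23012581 0.14992543] [-3.13970532 -0.57960127  0.04883417] [ 0.512 -0.449  2.401 -0.389  0.696  2.271] [3.141592653589793, np.float64(-0.5759586531581287), 0.05]
scene [210. 204.]
scene [218. 187.]
scene [201. 210.]
top [246. 191.]
top [243. 204.]
top [247. 177.]
```

View pics/t1.png

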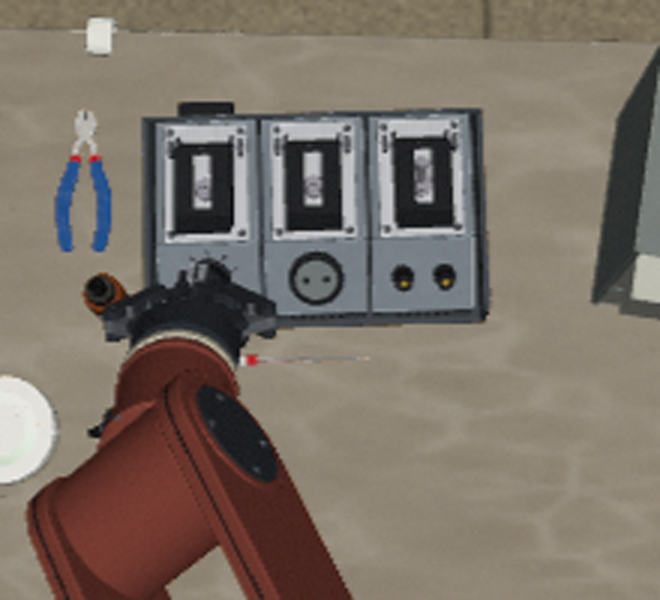

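The finger tip (scene crop ~(275,255)) is in front of and above the target lip, matching the projection. The left knuckle is well above the bottle, so I insert and lift.

```bash
python3 - <<'E'
from h import *
A=57
def go(P,f=.06,F=10):
    r=move_l(P[0],feed=f,rotation=P[1],max_force=F);o=observe();print(round(o["time_s"],1),r,o["eef_pos"].round(3),(o["eef_pos"]-P[0]).round(3),o["ft_force"].round(1));return r
if not go(lift(0,.007,.011,A)):
  for t in(0,15,30,45,60,72):
    if go(lift(t,0,.011,max(A,min(t+28,90)))): break
p,d=get_image("scene");cv2.imwrite("pics/s2.png",cv2.resize(p[120:300,120:380,::-1],None,fx=3,fy=3,interpolation=2))
E
```

```text
7.4 False [0.447 0.231 0.097] [0. 0. 0.] [ 0.  -0.4 -0. ]
7.7 False [0.454 0.232 0.102] [0.001 0.    0.001] [0.7 0.6 0.5]
8.2 False [0.466 0.232 0.12 ] [0. 0. 0.] [-1.2 -0.6 -0.4]
8.7 False [0.483 0.233 0.134] [-0. -0. -0.] [-0.3  0.2 -0.6]
9.2 False [0.499 0.233 0.145] [-0.001 -0.    -0.001] [-0.4 -0.7 -0.1]
9.7 False [0.517 0.234 0.151] [-0.002 -0.    -0.002] [-0.5  0.2 -0.3]
10.2 False [0.536 0.236 0.152] [-0.001  0.    -0.   ] [ 0.   0.7 -0.2]
```

View pics/s2.png

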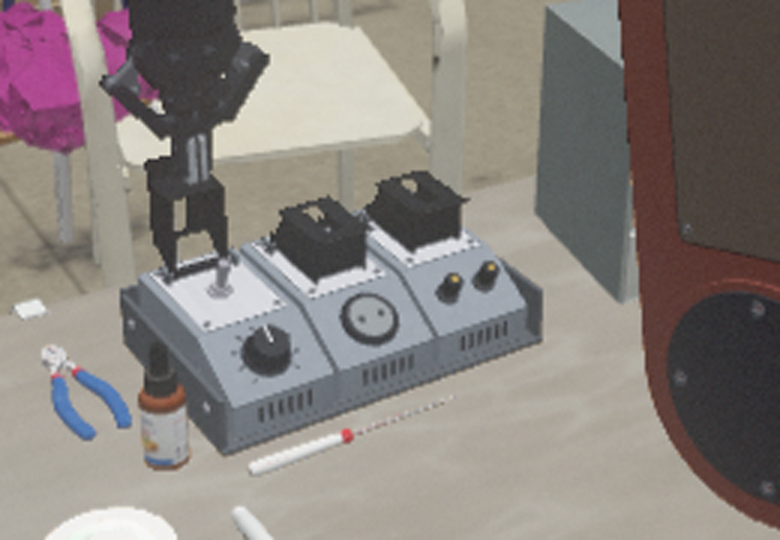

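The guard stands up on the finger at crop (185,225), and the toggle is visible at (222,275), still off. I back off and check before toggling.

```bash
cat >> h.py <<'E'
def go(P,f=.08,F=10):
    r=move_l(P[0],feed=f,rotation=P[1],max_force=F);o=observe();print(round(o["time_s"],1),r,o["eef_pos"].round(3),(o["eef_pos"]-P[0]).round(3),o["ft_force"].round(1));return r
def snap(n,cam="scene"):
    p,d=get_image(cam);cv2.imwrite(f"pics/{n}.png",cv2.resize(p[120:300,120:380,::-1],None,fx=3,fy=3,interpolation=2))
    W=cloud(cam,d)[120:300,120:380].reshape(-1,3);W=W[d[120:300,120:380].ravel()>0]
    R=np.array([[c,s],[-s,c]]);u=(W[:,:2]-O)@R.T
    m=(abs(u[:,1])<.03)&(u[:,0]>-.1)&(u[:,0]<.12)&(W[:,2]>.085)&(W[:,2]<.17)
    U=np.c_[u[m],W[m,2]-.01]
    for lo in np.arange(.075,.155,.01):
        k=U[(U[:,2]>=lo)&(U[:,2]<lo+.01)]
        if len(k)>3: print(cam,round(lo,3),len(k),np.percentile(k[:,0],[2,50,98]).round(3))
E
python3 - <<'E'
from h import *
hold(.3)
go(pose(-.055,.142,90)); go(pose(-.055,.25,90),.2)
snap("s3");snap("t3","top")
E
```

```text
11.8 False [0.446 0.233 0.152] [0. 0. 0.] [-0.5  0.6  1.1]
12.5 False [0.445 0.233 0.259] [-0.    -0.    -0.001] [ 0.8 -0.  -1.1]
scene 0.075 92 [-0.009  0.054  0.072]
scene 0.085 98 [-0.014  0.051  0.072]
scene 0.095 87 [-0.012  0.054  0.074]
scene 0.105 73 [0.033 0.057 0.073]
scene 0.115 53 [0.034 0.048 0.074]
scene 0.125 204 [0.035 0.057 0.078]
scene 0.135 85 [0.072 0.078 0.082]
scene 0.145 5 [0.076 0.076 0.079]
top 0.095 6 [0.034 0.036 0.044]
top 0.125 30 [0.037 0.051 0.076]
top 0.135 4 [0.035 0.059 0.078]
```

View pics/s3.png

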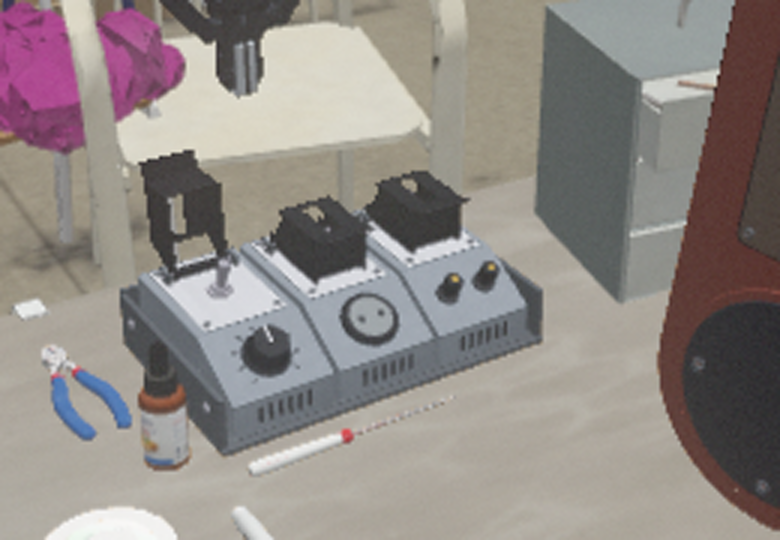

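The guard is at its stop: lip near x 0.08, z 0.14, and at crop (170,160). The toggle at crop (222,275) is still off, so I push it now.

```bash
python3 - <<'E'
from h import *
go(pose(-.05,.12,90),.2)
if not go(pose(-.047,.083,90),.08):
  go(pose(-.006,.083,90),.05,12)
  hold(.2); go(pose(-.045,.084,90)); go(pose(-.045,.22,90),.2)
snap("s4")
E
```

```text
13.4 False [0.451 0.233 0.131] [0.    0.    0.001] [-0.4  0.6  0.9]
14.0 False [0.453 0.233 0.093] [-0. -0. -0.] [0.7 0.5 0.2]
15.0 False [0.494 0.235 0.093] [-0. -0. -0.] [-3.5 -0.3  1.5]
15.8 False [0.456 0.234 0.094] [0.001 0.    0.   ] [-0.2  0.4 -0.7]
16.7 False [0.455 0.233 0.229] [-0.001 -0.    -0.001] [-0.7  0.5 -0.9]
scene 0.075 110 [0.003 0.051 0.073]
scene 0.085 97 [0.005 0.052 0.074]
scene 0.095 84 [0.006 0.056 0.073]
scene 0.105 74 [0.033 0.058 0.074]
scene 0.115 51 [0.035 0.048 0.077]
scene 0.125 199 [0.035 0.059 0.078]
scene 0.135 87 [0.039 0.078 0.082]
scene 0.145 5 [0.075 0.078 0.079]
```

View pics/s4.png

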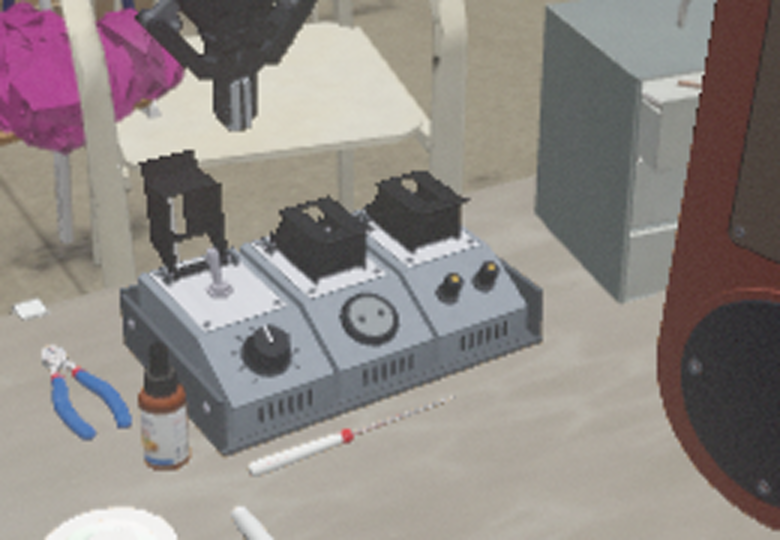

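The toggle is on: its points moved to x +0.006 and it leans rearward in the picture. Next I go over and behind the guard and tip it shut.

```bash
python3 - <<'E'
from h import *
go(pose(.112,.22,90),.2)
if not go(pose(.112,.128,90),.1):
  go(pose(.015,.128,90),.07)
  hold(.6); go(pose(.015,.25,90),.2); go(pose(-.1,.28,90),.2)
hold(.5)
snap("s5")
E
```

```text
17.6 False [0.612 0.241 0.229] [-0.001 -0.    -0.001] [-0.7 -0.1 -1. ]
18.7 False [0.613 0.242 0.139] [0.001 0.    0.001] [ 0.2 -0.2  0.9]
20.2 False [0.516 0.237 0.138] [ 0. -0.  0.] [-0.8 -0.4  0.3]
21.6 False [0.515 0.236 0.259] [-0.001 -0.    -0.001] [-0.4 -0.5 -0.6]
22.3 False [0.401 0.231 0.289] [ 0.    -0.    -0.001] [ 1.1 -0.1 -0.6]
scene 0.075 132 [-0.035 -0.028  0.037]
scene 0.085 115 [-0.035 -0.03   0.023]
scene 0.095 231 [-0.034 -0.006  0.023]
scene 0.105 84 [-0.049 -0.036  0.022]
```

View pics/s5.png

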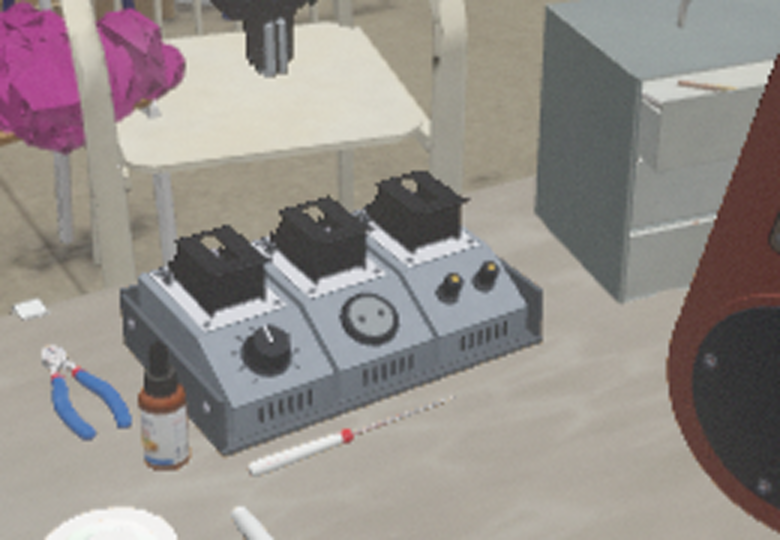

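The target guard at crop (218,270) lies shut like its neighbours, the bystanders are unmoved and the arm is clear.

```bash
python3 -c "
from plant import *
print(job_done())"
```

```text
the job is handed in; nothing more can be done
None
```

The regulator unit's toggle is on and its guard shut again over it; the last picture shows the other units and nearby bystanders unmoved, and I handed the job in after about 23 s of robot time (no verdict was returned).

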